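Clamp a biscuit tin in the tilted packing cradle

ROBOT

A 7-joint arm with a two-finger parallel gripper is mounted at the origin on the work surface. World frame = base frame: x ahead of the robot, y to its left, z up, the work surface at z = 0. Lengths are in m, angles in rad, forces in N, time in s.
With the tool pointing down it reaches from about 0.4 to 0.85 m from the base axis. Payload 10.4 kg.
Tool frame: the origin (TCP) lies on the centre line of the jaws, within the pads' length; the fingertips stand r.tip_extent ahead of it and the grasp point (between the pads) lies 8 mm behind it (r.tip_extent is the distance from the TCP to the fingertips, in m); z points along the fingers, y is the direction in which the jaws open and shut (so a half turn about z gives the same grasp; the last joint's range is limited). The gripper opens to 87 mm and grips with 3 to 60 N. Pads are 19 mm wide; open, the fingers measure 117 mm over their backs; the gripper's body (75 mm by 190 mm) begins 51 mm behind the grasp point.
Start: joints at [1.089, 0.332, -0.065, 1.46, 0.022, 1.35, -0.088], TCP at [0.277, -0.56, 0.234] pointing down, gripper open.
Joint ranges: [-2.6, 2.6], [-0.5, 2.12], [-1.47, 1.34], [0.16, 2.42], [-1.27, 4.41], [0.06, 2.06], [-2.6, 2.6]. Speed limits (rad/s): [2.22, 2.22, 2.79, 2.79, 3.14, 3.14, 3.14].

INTERFACE

Orientations are given as a unit quaternion [x, y, z, w].
In Python, from bench import r gives the robot as it stands.
- The arm moves only by the shell command python3 -m jog 'ROWS' [FORCE]. ROWS is JSON, a list of rows, each a list of 7 numbers: the shift along the tool's x, y, z in cm, then the turn, a rotation vector about the tool's x, y, z in rad, then the opening, from -1 (shut) to 1 (fully open). In form: [[tx, ty, tz, wx, wy, wz, jaw], ...]. A call has 1 to 20 rows; each row shifts and turns the commanded pose from where the row before left it, along the tool's axes as they then stand; what a row does not reach is not made up. A row lasts 1/8 s, in which the tool goes at most 62.5 mm and 10.7 degrees, less where a joint would pass 70% of its speed; a pose out of reach is approached as far as the arm can. A call with a gripper value outside its range is refused whole. The fingers move at their own pace and stop on an object; FORCE is the grip in N (left out, the last holds). Time passes only in rows, so rows that do not move let the fingers close. It gives the time, the measured TCP pose, the force and the opening at its end, in the units of the state.
- r.read_state(): the state, without advancing time (a new reading comes with each control period).
- r.camera(name): name is "side" or "top" or "wrist"; returns a dict with "frame" (420x560x3 uint8, red, green, blue), "fx", "fy", "cx", "cy" (pixels), "camera_from_world" (4x4, takes a point from world to camera coordinates). Camera axes: x right, y down, z forward; pixel columns grow to the right and rows downward; lengths in m; the calibration is good to about 2 mm. The wrist camera is an equidistant fisheye: a pixel r from the principal point sees the ray r / f radians off the axis. A picture is of the moment at which its call begins. There is no depth.
- r.close_job(): hands the job in, once; it reports no verdict.
Trained networks look in a picture, given as the dict that the camera call returned (one of the last four; its "shot" number tells which), for a name from the list of things; names that differ only in an ending like _2 or _b are one class to them, and where a whole thing is asked for, a point or a joint stands for the part that bears it (a point fixed in the world has none). Each returns a list of dicts, best first, with "score" (0 to 1); they miss things now and then, are a little off and sometimes report something else, mostly with a low value. They report only what shows in the picture. A call takes as long as a camera call. They do not tell look-alikes from the thing itself.
- r.search_frame(picture, thing): "rect" ([left, top, right, bottom] in pixels, round what is visible of it).
The state is a dict: "time": time; "joint_positions": joint angles; "joint_vel": joint speeds; "joint_torque": joint torques, N m; "ee_pos": TCP position; "eef_rot": TCP orientation; "ft_force": force on the tool from outside, world axes, zero at the start; "torque": the same for the moment, N m; "width": finger opening in m.
Only numpy, scipy, OpenCV 4.12 (cv2) and the standard library are available. Lean on these libraries where they do the work, as an engineer would, in place of code of your own. Each camera call takes 0.05 s, during which the arm holds its last target.

TASK

Set up the tilted packing cradle for the next tin: first throw the red cam lever right over to release the stop rod, then stand the empty green tin squarely on the sloping bed, resting on the lower lip beside the white end fence, and let go of it. Next slide the blue-handled stop along until the tin is held snugly between it and the end fence, and lastly flip the cam lever back over centre, fully down, so the rod is clamped. Never force the stop along while it is clamped, leave the shaker, the bowl and the scraper alone, and leave everything at rest.

Things in the scene. Friction and masses are not known exactly. Their poses are not given: they have to be found in the camera images.
- seat (a point): Where the tin's underside centre comes at home, on the surface of the cradle's bed (dark steel, fixed to the bench, 335 x 100 mm). x: up the slope, away from the robot, 30 degrees above level; y: level, along the bed, from the end fence towards the clamp; z: square out of the bed, 30 degrees off vertical. Surface z = 0 from x = -42 to +58 mm. The tin may not slide down by itself.
- fence_face (a point): Middle of the foot of the white end fence's face, 60 mm from seat along -y. The fence is 45 mm high, 10 mm thick and 88 mm long across the bed. Axes as seat.
- lip_face (a point): Foot of the white lower lip's inner face, 30 mm from seat along -x, on which the tin's long side rests. The lip is 8 mm thick and rises 18 mm above the bed. Axes as seat.
- tin_center (a point): Centre (half-way up) of the loose green open-topped tin with brass-coloured rim: 60 mm along its x, 120 mm along its y, 70 mm high (z), walls 4 mm, about 0.28 kg. It starts upright on the bench. At home its long side lies along the bed's y, either way round, its centre 35 mm from seat along the bed's z.
- stop (a joint): Position (m) of the sliding stop along the cradle's y, -0.03 to 0.085. 0: its white face is 120 mm from the end fence's face, just touching a tin that is home; it grows away from the fence. It starts 45 to 80 mm out. With the lever open it slides against about 2 N of friction; with the lever clamped it must not be forced along.
- stop_grip (a point): On the stop's upright blue handle, a post 22 x 22 mm square to the cradle's x and y; its top is 18 mm further along the cradle's z, the bed 70 mm below. From 29 mm below this point it is a 30 x 36 mm block. The stop's white plate (56 mm wide, 10 thick, top 19 mm lower than this point) has its face 28 mm from here towards the fence. Axes as seat; moves with the stop.
- lever (a joint): Angle (rad) of the cam lever. 0: clamped, lying parallel to the bed, pointing down the slope; it grows as it is lifted and swung over up-slope, to its end at 1.9 (open). Sprung over centre, dead point at 0.4: below it the lever snaps to 0, above it it springs open and stays open. Opening takes up to 0.4 N m, closing up to 0.6 N m (8 N at the grip). It starts clamped.
- lever_hinge (a point): Centre of the lever's hinge, 66 mm above the bed, between the clamp's two dark steel cheeks (44 mm along the cradle's x, 42 mm over both, tops 14 mm above this point). Hinge axis: the cradle's y. The point's axes turn with the lever: its -x runs along the lever to the tip. A 16 mm steel rod runs from the stop through the clamp below.
- lever_grip (a point): Middle of the lever's red grip, 78 mm from the hinge; the grip reaches from 53 to 103 mm, is 18 mm wide along the cradle's y and 14 mm thick. It can be pinched across its 18 mm width and turns between the fingers as it swings; when clamped there is free air around and below it. Axes as lever_hinge.
- shaker_mid (a point): Centre of a bystander: plain metal dusting can, 64 mm across and 110 mm tall, standing.
- bowl: Bystander: small steel bowl, 120 mm across and 55 mm high, origin under its centre.
- scraper_mid (a point): Middle of a bystander: bench scraper with wooden handle, lying flat, about 92 x 115 mm, 20 mm high.
Mind the look-alikes: they are no part of the job. What is shaped like the part that bears tin_center but orange is not meant.

How it is judged:
By the outcome, as a careful person would: the job done as asked, in the order asked, and still so for the second after the job is handed in, with the robot touching nothing.
It also fails if it takes over 72 s, if anything falls off the work surface, if the arm or the gripper's body presses on something with over 40 N, if the wrist force passes 120 N, or if a joint passes its speed limit or range.

## Working session

There is one attempt and no reset: what is moved stays moved. The work goes in short steps, Python scripts to look and compute and a shell command to move; the robot and the scene stay as the last step left them, time stands still between calls to the robot, and variables do not carry over. Pictures are saved under pics/ and viewed, and the job is handed in when it is done.

```bash
mkdir -p pics; ls; python3 - <<'E'
from bench import r
import cv2,numpy as np
s=r.read_state(); print(s, r.tip_extent)
for n in ["side","top","wrist"]:
    c=r.camera(n); cv2.imwrite(f"pics/{n}0.png",c["frame"][:,:,::-1])
    print(n,c["fx"],c["fy"],c["cx"],c["cy"],np.round(c["camera_from_world"],4).tolist(),c["shot"])
E
```

```text
pics
{'time': 0.0, 'joint_positions': array([ 1.0893949 ,  0.33288494, -0.0646987 ,  1.46092295,  0.02160987,
        1.3499108 , -0.08850959]), 'joint_vel': array([-0.00026761,  0.00043511, -0.00044923, -0.00061233,  0.00012844,
        0.00061521, -0.00078881]), 'joint_torque': array([-6.39608788e-04, -6.23268127e+01,  2.39489641e-02, -3.89895058e+01,
       -6.15453394e-02,  3.98133975e-02,  1.74080110e-04]), 'ee_pos': array([ 0.27662477, -0.56003889,  0.23275454]), 'eef_rot': array([ 9.73801237e-01,  2.27399736e-01, -1.99395399e-04, -6.86720557e-04]), 'ft_force': array([0.38662516, 0.56396638, 0.57723121]), 'torque': array([-0.04066007,  0.02212704, -0.01969719]), 'width': 0.08698965935603763} 0.011
side 388.4833130275452 388.4833130275452 280.0496895703606 212.0850642048494 [[-0.9389, -0.344, -0.0073, 0.4563], [-0.2249, 0.6295, -0.7438, 0.1929], [0.2605, -0.6967, -0.6684, 0.8228], [0.0, 0.0, 0.0, 1.0]] 1
top 422.4421525297514 422.4421525297514 282.5989962058437 211.43985524225474 [[0.0069, -1.0, 0.0055, 0.0082], [-0.9896, -0.0076, -0.1437, 0.4996], [0.1438, -0.0045, -0.9896, 1.1327], [0.0, 0.0, 0.0, 1.0]] 2
wrist 325.19226210127806 325.19226210127806 280.01663589341706 211.16415403009054 [[0.4429, -0.8966, -0.0016, -0.6249], [-0.8699, -0.4302, 0.2412, -0.0292], [-0.2169, -0.1054, -0.9705, 0.3901], [0.0, 0.0, 0.0, 1.0]] 3
```

View pics/side0.png

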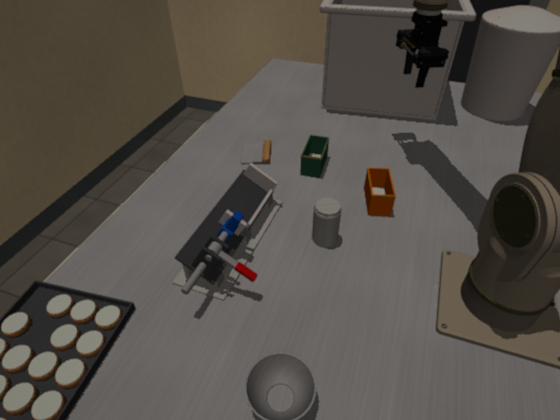

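View pics/top0.png

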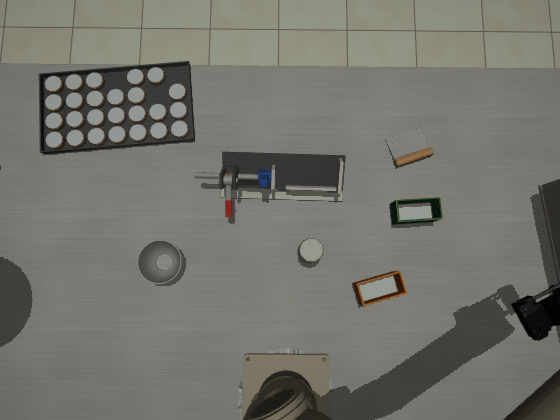

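View pics/wrist0.png

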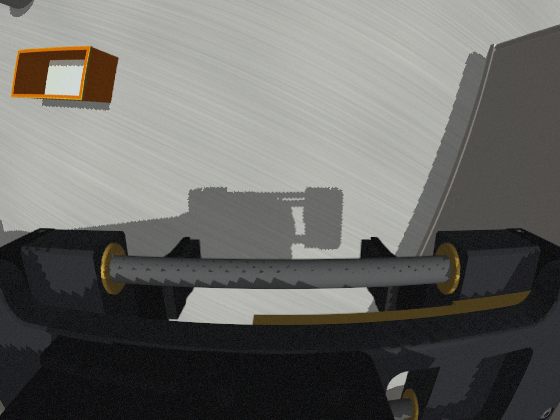

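```bash
cat > h.py <<'E'
from bench import r
import cv2,numpy as np
def crop(c,name,x0,y0,x1,y1,k):
    im=c["frame"][y0:y1,x0:x1,::-1]
    im=cv2.resize(im,None,fx=k,fy=k,interpolation=cv2.INTER_CUBIC)
    im=np.clip(im.astype(float)*1.5,0,255).astype(np.uint8)
    s=10
    for x in range((x0//s+1)*s,x1,s):
        cv2.line(im,((x-x0)*k,0),((x-x0)*k,6 if x%50 else 16),(0,255,255),1)
        if x%50==0: cv2.putText(im,str(x),((x-x0)*k,28),0,.45,(0,255,255),1)
    for y in range((y0//s+1)*s,y1,s):
        cv2.line(im,(0,(y-y0)*k),(6 if y%50 else 16,(y-y0)*k),(0,255,255),1)
        if y%50==0: cv2.putText(im,str(y),(18,(y-y0)*k),0,.45,(0,255,255),1)
    cv2.imwrite(f"pics/{name}.png",im)
def proj(c,P):
    P=np.atleast_2d(P); T=c["camera_from_world"]
    q=P@T[:3,:3].T+T[:3,3]
    return np.c_[c["fx"]*q[:,0]/q[:,2]+c["cx"],c["fy"]*q[:,1]/q[:,2]+c["cy"]]
E
python3 - <<'E'
from h import *
import pickle
c=r.camera("top");s=r.camera("side")
pickle.dump((c,s),open("ts.pkl","wb"))
crop(c,"t1",190,140,350,240,5)
crop(c,"t2",340,180,460,320,4)
crop(s,"s1",160,150,300,310,4)
crop(s,"s2",280,120,420,230,5)
for n in ["tin_center","stop_grip","lever_grip","lever_hinge","stop","lever","shaker_mid","scraper_mid","bowl"]:
    print(n,[(np.round(d["rect"]).tolist(),round(d["score"],2)) for d in r.search_frame(c,n)[:3]],[(np.round(d["rect"]).tolist(),round(d["score"],2)) for d in r.search_frame(s,n)[:3]])
E
```

```text
tin_center [([390.0, 199.0, 444.0, 224.0], 0.97), ([353.0, 273.0, 407.0, 305.0], 0.95)] [([302.0, 134.0, 333.0, 178.0], 0.65), ([365.0, 167.0, 397.0, 217.0], 0.61), ([210.0, 241.0, 259.0, 282.0], 0.29)]
stop_grip [([194.0, 164.0, 276.0, 189.0], 0.57)] [([180.0, 208.0, 248.0, 296.0], 0.57)]
lever_grip [([222.0, 176.0, 230.0, 217.0], 0.75), ([387.0, 133.0, 431.0, 166.0], 0.3)] [([209.0, 240.0, 260.0, 283.0], 0.62)]
lever_hinge [([225.0, 177.0, 232.0, 219.0], 0.82)] [([210.0, 242.0, 258.0, 283.0], 0.92)]
stop [([196.0, 164.0, 279.0, 191.0], 0.96), ([223.0, 176.0, 234.0, 217.0], 0.57)] [([180.0, 211.0, 248.0, 297.0], 0.95)]
lever [([222.0, 174.0, 234.0, 216.0], 0.77)] [([209.0, 243.0, 257.0, 280.0], 0.59), ([245.0, 352.0, 318.0, 420.0], 0.58)]
shaker_mid [([300.0, 238.0, 324.0, 263.0], 0.6)] [([311.0, 200.0, 338.0, 248.0], 0.56)]
scraper_mid [([388.0, 130.0, 434.0, 166.0], 0.79)] [([244.0, 141.0, 275.0, 162.0], 0.7)]
bowl [([137.0, 241.0, 182.0, 285.0], 0.81)] [([244.0, 352.0, 317.0, 420.0], 0.77), ([208.0, 242.0, 261.0, 281.0], 0.42), ([242.0, 141.0, 271.0, 164.0], 0.42)]
```

View pics/t1.png

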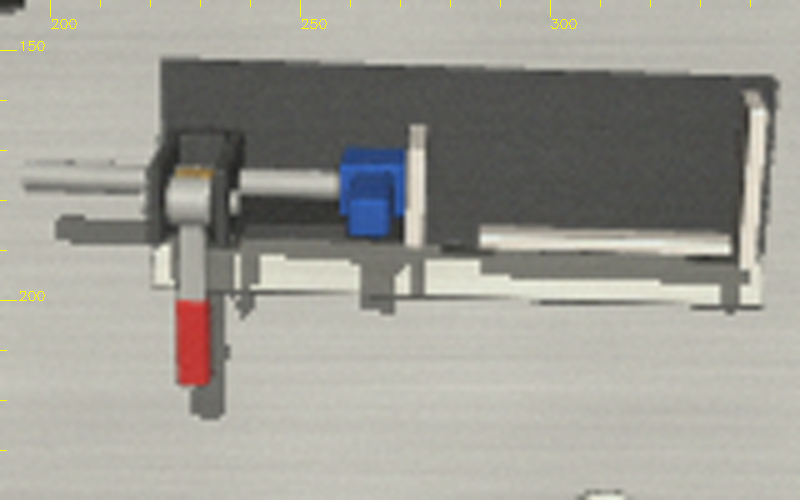

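View pics/t2.png

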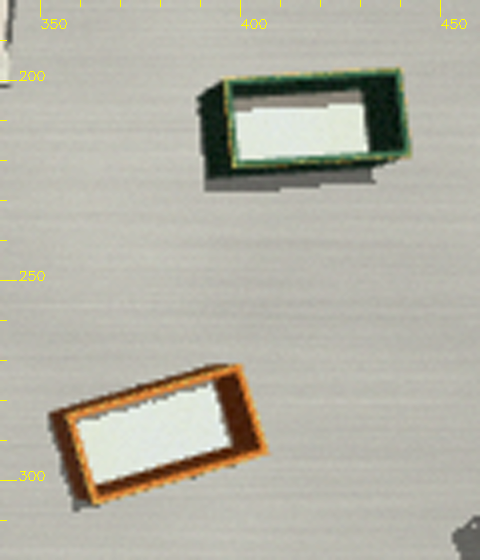

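View pics/s1.png

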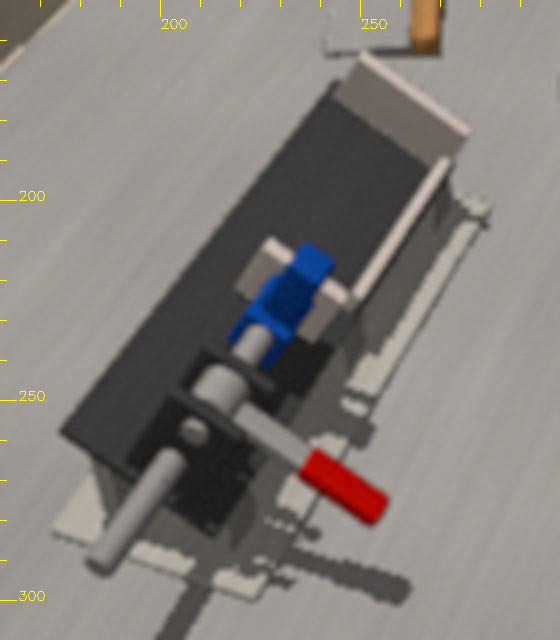

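View pics/s2.png

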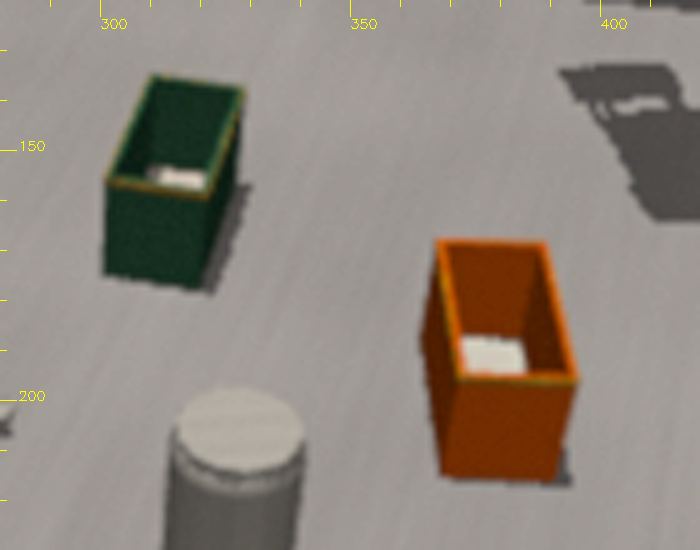

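```bash
cat > fit.py <<'E'
from h import *
import pickle
from scipy.optimize import least_squares
c,s=pickle.load(open("ts.pkl","rb"))
def frame(p):
    x,y,z,yaw=p[:4]
    Rz=cv2.Rodrigues(np.array([0,0,yaw]))[0]; Ry=cv2.Rodrigues(np.array([0,-np.pi/6,0.]))[0]
    return Rz@Ry,np.array([x,y,z])
def pts(p):
    q,hx,hy,fx,ymin,sx,l0,l1=np.array(p[4:])*1000
    T=[((58,ymin+335,0),(222.2,151.9)),((58,ymin,0),(345,155.5)),
     ((fx+44,-65,45),(341,158.3)),((fx-44,-65,45),(340,194.5)),
     ((-34,l0,18),(336,188.8)),((-34,l1,18),(286,187)),
     ((hx-103,hy,73),(228.7,217)),((hx-53,hy,73),(228.5,200.3)),
     ((sx,88+q,88),(264,183.3)),((sx+28,65+q,51),(273.5,165)),((sx-28,65+q,51),(273.3,189))]
    S=[((58,ymin+335,0),(175.5,257.5)),((fx+44,-65,45),(250.5,163.5)),((fx-44,-65,45),(277,182.5)),
     ((-34,l0,18),(271,190)),((-34,l1,18),(249,224)),
     ((hx-103,hy,66),(253.7,276.5)),((hx-53,hy,66),(237,264.5)),
     ((sx,88+q,88),(237.5,214)),((sx+28,65+q,51),(227,209.5)),((sx-28,65+q,51),(247,224))]
    return T,S
def res(p,full=False):
    R,t=frame(p);o=[]
    for cam,L in zip((c,s),pts(p)):
        X=np.array([a for a,_ in L])/1000@R.T+t
        o.append(proj(cam,X)-np.array([b for _,b in L]))
    return o if full else np.vstack(o).ravel()
if __name__=="__main__":
    p0=[.55,-.1,.1,0,.06,0,.2,0,-.07,0,-.05,.08]
    f=least_squares(res,p0,loss="soft_l1")
    print(np.round(f.x,4)); 
    for o in res(f.x,True): print(np.round(o,1).tolist())
    J=f.jac;print(np.round(np.sqrt(np.diag(np.linalg.inv(J.T@J))),4))
    np.save("p.npy",f.x)
E
python3 fit.py
```

```text
[ 0.5993 -0.0762  0.057  -0.0139  0.0476  0.0017  0.2297  0.0074 -0.08
  0.0019 -0.0582  0.0799]
[[-0.7, 0.1], [0.5, -0.8], [0.9, 3.0], [-0.5, -1.3], [-0.1, 0.2], [-0.4, 0.9], [0.4, 0.1], [0.1, -0.7], [0.1, -0.5], [0.1, 3.4], [0.1, -0.2]]
[[-0.2, -0.3], [-0.9, -0.4], [0.4, 0.5], [0.0, -0.1], [0.4, -0.3], [2.1, 1.3], [-1.3, -0.3], [0.8, 0.5], [-0.8, 0.0], [-0.5, -0.3]]
[0.0013 0.0021 0.0016 0.0077 0.0024 0.0023 0.0028 0.0026 0.0026 0.0017
 0.003  0.0031]
```

```bash
python3 - <<'E'
import re
t=open("fit.py").read()
t=t.replace("((fx+44,-65,45),(341,158.3)),((fx-44,-65,45),(340,194.5))","((fx-44,-65,45),(340,194.5))").replace("((sx+28,65+q,51),(273.5,165)),","")
t=t.replace("return f if","return f if")
t=t.replace("return o if full else np.vstack(o).ravel()","return o if full else np.r_[np.vstack(o).ravel(),p[5]*1000,p[9]*1000]")
open("fit.py","w").write(t)
E
python3 fit.py
cat > tin.py <<'E'
from fit import *
# tin rim corners at z=.07
def box(x,y,yaw):
    R=cv2.Rodrigues(np.array([0,0,yaw]))[0]
    return np.array([(a*.03,b*.06,z) for z in(.07,0) for a,b in((1,1),(1,-1),(-1,-1),(-1,1))])@R.T+[x,y,0]
# order: far-left, far-right, near-right, near-left
Tp=[(396.5,200.5),(439.8,197.7),(442.3,219),(398.5,221.5)]
Sp=[(301.8,156.3),(310.3,135.5),(329,138),(321.5,158.7)]
def rs(p):
    B=box(*p); return np.r_[(proj(c,B[:4])-Tp).ravel(),(proj(s,B[:4])-Sp).ravel()]
f=least_squares(rs,[.52,-.3,0]); print(np.round(f.x,4),np.round(rs(f.x),1))
E
python3 tin.py
```

```text
[ 5.995e-01 -7.760e-02  5.720e-02 -1.700e-02  4.860e-02  2.000e-04
  2.306e-01  5.800e-03 -7.860e-02  3.000e-04 -5.690e-02  8.110e-02]
[[-0.6, -0.2], [0.6, -0.8], [-0.1, -0.8], [-0.1, 0.2], [-0.4, 0.7], [0.4, 0.3], [0.2, -0.6], [0.2, -0.1], [0.1, 0.1]]
[[-0.6, -0.6], [-0.1, -0.4], [1.1, 0.5], [-0.0, -0.2], [0.3, -0.4], [2.3, 1.5], [-1.1, -0.2], [1.2, 0.7], [-0.4, 0.2], [-0.1, -0.1]]
[0.0012 0.0022 0.0016 0.0073 0.0025 0.0009 0.0027 0.0024 0.0028 0.0009
 0.0031 0.0031]
[ 0.5023 -0.3553  0.0745] [-0.8 -0.4  0.  -0.5  0.2  0.2 -0.4  0.7 -0.5 -0.7  0.1 -0.8  0.5 -0.6
  0.3  0. ]
```

```bash
cat > g.py <<'E'
from h import *
from scipy.spatial.transform import Rotation as Ro
from fit import frame
p=np.load("p.npy"); Rc,tc=frame(p); HY=p[6]; YAW=p[3]
def cw(x,y,z): return Rc@(np.array([x,y,z])/1000)+tc   # cradle mm -> world
def down(yaw): # tool down, tool x along world yaw
    a=yaw; return np.array([[np.cos(a),np.sin(a),0],[np.sin(a),-np.cos(a),0],[0,0,-1]])
def tilt(): # jaws along cradle x, tool z = -cradle z
    return np.c_[Rc[:,1],Rc[:,0],-Rc[:,2]]
def need(P,R,off=.008):
    """P = grasp point wanted"""
    s=r.read_state(); R0=Ro.from_quat(s["eef_rot"]).as_matrix()
    d=R0.T@(P+R[:,2]*off-s["ee_pos"]); w=Ro.from_matrix(R0.T@R).as_rotvec()
    print("t",round(s["time"],2),"tcp",np.round(s["ee_pos"],4),"F",np.round(s["ft_force"],1),"w",round(s["width"],4))
    print("shift cm in tool now",np.round(d*100,2),"rotvec",np.round(w,3),"| shift in final axes",np.round(R.T@R0@d*100,2))
def grip(th): return cw(-78*np.cos(th),HY*1000,66+78*np.sin(th))
E
python3 - <<'E'
from g import *
print(grip(0),cw(0,HY*1000,66),cw(0,88+48.6,70))
R=down(YAW)
need(grip(0)+[0,0,.08],R)
for a in np.arange(0,2.0,.19): print(round(a,2),np.round((grip(a)-grip(0))*100,2))
E
```

```text
[0.50287841 0.15471679 0.07539456] [0.57041865 0.15356934 0.11439456] [0.56682202 0.05960709 0.11785866]
t 1.15 tcp [ 0.2768 -0.5604  0.2336] F [ 0.9 -1.4 -0.2] w 0.0874
shift cm in tool now [ 51.94 -54.1    8.61] rotvec [ 0.    -0.     0.476] | shift in final axes [ 21.39 -71.88   8.62]
0.0 [0. 0. 0.]
0.19 [-0.61  0.01  1.35]
0.38 [-0.96  0.02  2.78]
0.57 [-1.04  0.02  4.26]
0.76 [-0.83  0.01  5.73]
0.95 [-0.35  0.01  7.13]
1.14 [ 0.39 -0.01  8.41]
1.33 [ 1.36 -0.02  9.53]
1.52 [ 2.52 -0.04 10.45]
1.71 [ 3.83 -0.07 11.13]
1.9 [ 5.25 -0.09 11.55]
```

```bash
python3 -m jog '[[0,0,0,0,0,0.16,1],[0,0,0,0,0,0.16,1],[0,0,0,0,0,0.156,1],[1.6,-5.5,0,0,0,0,1],[1.6,-5.5,0,0,0,0,1],[1.6,-5.5,0,0,0,0,1],[1.6,-5.5,0,0,0,0,1],[1.6,-5.5,0,0,0,0,1],[1.6,-5.5,0,0,0,0,1],[1.6,-5.5,0,0,0,0,1],[1.6,-5.5,0,0,0,0,1],[1.6,-5.5,0,0,0,0,1],[1.6,-5.5,0,0,0,0,1],[1.6,-5.5,0,0,0,0,1],[1.6,-5.5,0,0,0,0,1],[1.6,-5.5,0,0,0,0,1],[0,0,0,0,0,0,1]]'
python3 - <<'E'
from g import *
need(grip(0),down(YAW))
w=r.camera("wrist"); cv2.imwrite("pics/w1.png",w["frame"][:,:,::-1])
print(np.round(w["camera_from_world"],4).tolist())
E
```

```text
time: 3.28
ee_pos: [0.4968, 0.1558, 0.2335]
eef_rot: [1.0, -0.005, -0.0, -0.001]
ft_force: [0.5, -0.0, 0.7]
width: 0.0872
t 3.27 tcp [0.4968 0.1558 0.2335] F [ 0.5 -0.   0.7] w 0.0872
shift cm in tool now [ 0.61  0.15 16.61] rotvec [-0.003  0.     0.006] | shift in final axes [ 0.61  0.1  16.61]
[[-0.0104, -0.9999, -0.0032, 0.1612], [-0.9703, 0.0094, 0.2417, 0.4517], [-0.2416, 0.0056, -0.9703, 0.509], [0.0, 0.0, 0.0, 1.0]]
```

View pics/w1.png

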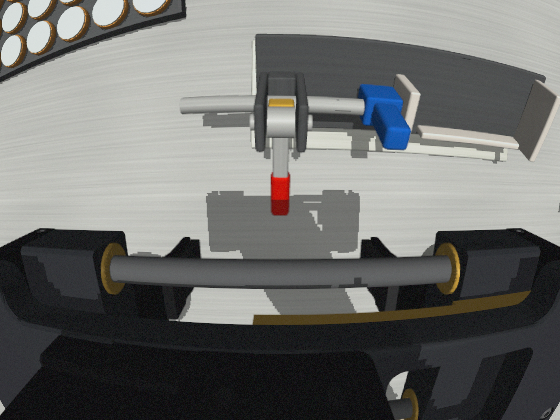

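```bash
cat >> h.py <<'E'
def projw(c,P):
    P=np.atleast_2d(P); T=c["camera_from_world"]
    q=P@T[:3,:3].T+T[:3,3]; rr=np.hypot(q[:,0],q[:,1]); th=np.arctan2(rr,q[:,2])
    return np.c_[c["fx"]*th*q[:,0]/rr+c["cx"],c["fy"]*th*q[:,1]/rr+c["cy"]]
E
python3 - <<'E'
from g import *
import pickle
w=r.camera("wrist"); pickle.dump(w,open("w1.pkl","wb"))
h=HY*1000;q=p[4]*1000;ym=p[8]*1000
L={"gripstart_top":(-53,h,73),"griptip_top":(-103,h,73),"post":(0,88+q,88),"platetop_up":(28,65+q,51),"platetop_lo":(-28,65+q,51),"bedUL":(58,ym+335,0),"bedUR":(58,ym,0),"fencetop_lo":(p[7]*1000-44,-65,45),"fencetop_up":(p[7]*1000+44,-65,45),"lip0":(-34,p[10]*1000,18),"lip1":(-34,p[11]*1000,18)}
im=w["frame"][:,:,::-1].copy()
for k,v in L.items():
    u=projw(w,cw(*v))[0]; print(k,np.round(u,1))
im=cv2.resize(im[20:230,170:560],None,fx=2,fy=2)
for v in L.values():
    u=(projw(w,cw(*v))[0]-[170,20])*2; cv2.circle(im,tuple(int(round(a)) for a in u),3,(0,255,0),1)
cv2.imwrite("pics/w1o.png",im)
E
```

```text
gripstart_top [277.8 178.4]
griptip_top [277.9 217.5]
post [395.2 140. ]
platetop_up [413.5  92.3]
platetop_lo [401.  145.6]
bedUL [250.2  36.4]
bedUR [543.7  74.9]
fencetop_lo [529.  161.5]
fencetop_up [557.1  96.3]
lip0 [514.7 145.1]
lip1 [418.6 135.2]
```

View pics/w1o.png

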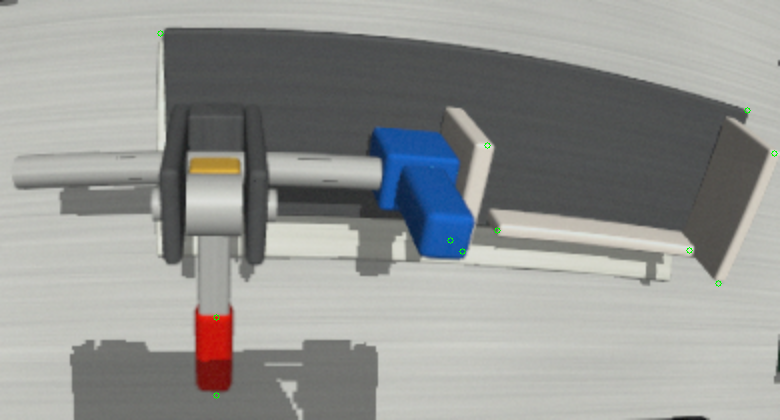

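```bash
python3 -m jog '[[0.05,0.02,3,0,0,0,1],[0.05,0.03,3,0,0,0,1],[0.05,0.03,3,0,0,0,1],[0.05,0.02,3,0,0,0,1],[0,0,2,0,0,0,1],[0,0,1.8,0,0,0,1],[0,0,0,0,0,0,1]]' 20
python3 - <<'E'
from g import *
need(grip(0),down(YAW))
w=r.camera("wrist"); s=r.camera("side"); cv2.imwrite("pics/w2.png",w["frame"][:,:,::-1]); crop(s,"s3",160,150,300,310,3)
E
```

```text
time: 4.25
ee_pos: [0.4985, 0.1487, 0.0746]
eef_rot: [1.0, -0.009, -0.001, 0.0]
ft_force: [0.2, -0.2, 0.5]
width: 0.0877
t 4.25 tcp [0.4985 0.1487 0.0746] F [ 0.2 -0.2  0.5] w 0.0877
shift cm in tool now [ 0.43 -0.61  0.72] rotvec [ 0.001  0.002 -0.001] | shift in final axes [ 0.43 -0.6   0.72]
```

View pics/w2.png

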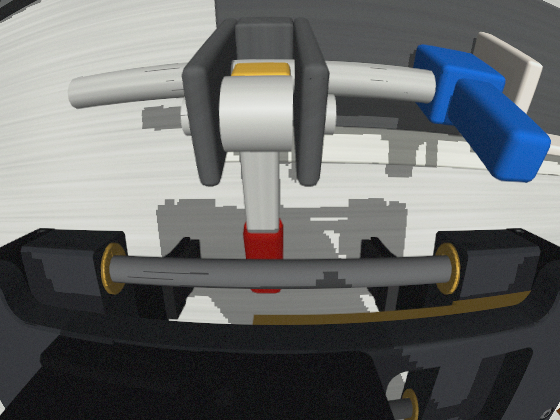

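View pics/s3.png

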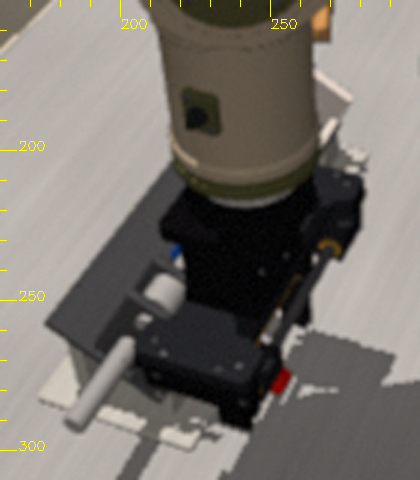

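```bash
python3 -m jog '[[0,-0.6,0,0,0,0,1],[0,0,0,0,0,0,0.2],[0,0,0,0,0,0,-0.3],[0,0,0,0,0,0,-1],[0,0,0,0,0,0,-1],[0,0,0,0,0,0,-1],[0,0,0,0,0,0,-1]]' 20
python3 - <<'E'
from g import *
need(grip(0),down(YAW))
s=r.read_state();T=s["ee_pos"]; h=cw(0,HY*1000,66); v=T-h; print("r",np.hypot(v[0],v[2]),"ang",np.degrees(np.arctan2(v[2],-v[0])))
a0=np.arctan2(v[2],-v[0]);R=np.hypot(v[0],v[2]);prev=0,0
for a in np.arange(0,2.01,.1): 
    X=(-R*np.cos(a0+a)-v[0])*100;Z=(R*np.sin(a0+a)-v[2])*100
    print(round(a,2),"tool dx %.2f dz %.2f  inc %.2f %.2f"%(X,-Z,X-prev[0],-Z-prev[1])); prev=X,Z*1
    prev=(X,-Z)
E
```

```text
time: 5.22
ee_pos: [0.4992, 0.1559, 0.0755]
eef_rot: [1.0, -0.009, 0.0, 0.0]
ft_force: [0.8, -0.6, -0.4]
width: 0.0348
t 5.22 tcp [0.4992 0.1559 0.0755] F [ 0.8 -0.6 -0.4] w 0.0348
shift cm in tool now [0.37 0.11 0.81] rotvec [ 0. -0. -0.] | shift in final axes [0.37 0.11 0.81]
r 0.08115211224231145 ang -28.61630337292466
0.0 tool dx 0.00 dz -0.00  inc 0.00 -0.00
0.1 tool dx -0.35 dz -0.73  inc -0.35 -0.73
0.2 tool dx -0.63 dz -1.49  inc -0.28 -0.76
0.3 tool dx -0.83 dz -2.28  inc -0.20 -0.79
0.4 tool dx -0.95 dz -3.08  inc -0.12 -0.80
0.5 tool dx -0.99 dz -3.89  inc -0.04 -0.81
0.6 tool dx -0.95 dz -4.70  inc 0.04 -0.81
0.7 tool dx -0.83 dz -5.50  inc 0.12 -0.80
0.8 tool dx -0.63 dz -6.29  inc 0.20 -0.79
0.9 tool dx -0.35 dz -7.05  inc 0.28 -0.76
1.0 tool dx 0.00 dz -7.78  inc 0.35 -0.73
1.1 tool dx 0.43 dz -8.47  inc 0.42 -0.69
1.2 tool dx 0.92 dz -9.12  inc 0.49 -0.65
1.3 tool dx 1.47 dz -9.71  inc 0.55 -0.59
1.4 tool dx 2.08 dz -10.25  inc 0.61 -0.54
1.5 tool dx 2.74 dz -10.72  inc 0.66 -0.47
1.6 tool dx 3.45 dz -11.12  inc 0.70 -0.40
1.7 tool dx 4.19 dz -11.45  inc 0.74 -0.33
1.8 tool dx 4.96 dz -11.71  inc 0.77 -0.26
1.9 tool dx 5.75 dz -11.88  inc 0.79 -0.18
2.0 tool dx 6.55 dz -11.98  inc 0.81 -0.10
```

```bash
python3 -m jog '[[0,0,0,0,0,0,-1],[0,0,0,0,0,0,-1],[0,0,0,0,0,0,-1],[-0.35,0,-0.73,0,0,0,-1],[-0.28,0,-0.76,0,0,0,-1],[-0.2,0,-0.79,0,0,0,-1],[-0.12,0,-0.8,0,0,0,-1],[-0.04,0,-0.81,0,0,0,-1],[0.04,0,-0.81,0,0,0,-1]]'
```

```text
time: 6.35
ee_pos: [0.4887, 0.1567, 0.1228]
eef_rot: [1.0, -0.008, -0.001, -0.0]
ft_force: [-0.8, 4.8, -2.8]
width: 0.0179
```

Gripped (17.9 mm) and the lever is lifting, forces small. Continue the arc.

```bash
python3 -m jog '[[0.12,0,-0.8,0,0,0,-1],[0.2,0,-0.79,0,0,0,-1],[0.28,0,-0.76,0,0,0,-1],[0.35,0,-0.73,0,0,0,-1],[0.42,0,-0.69,0,0,0,-1],[0.49,0,-0.65,0,0,0,-1],[0.55,0,-0.59,0,0,0,-1],[0.61,0,-0.54,0,0,0,-1],[0.66,0,-0.47,0,0,0,-1],[0.7,0,-0.4,0,0,0,-1],[0.74,0,-0.33,0,0,0,-1],[0.77,0,-0.26,0,0,0,-1],[0.6,0,-0.14,0,0,0,-1],[0,0,0,0,0,0,-1]]'
```

```text
time: 8.1
ee_pos: [0.555, 0.1552, 0.1947]
eef_rot: [1.0, -0.009, 0.0, -0.0]
ft_force: [-1.6, 2.6, 4.9]
width: 0.0179
```

```bash
python3 -m jog '[[0,0,0,0,0,0,0],[0,0,0,0,0,0,0.3],[0,0,0,0,0,0,1],[0,0,-2,0,0,0,1],[0,0,-3,0,0,0,1],[0,0,-3,0,0,0,1],[0,5,0,0,0,0.18,1],[0,5,0,0,0,0.18,1],[0,5,0,0,0,0.18,1],[0,5,0,0,0,0,1]]'
python3 - <<'E'
from g import *
s=r.camera("side"); crop(s,"s4",160,150,300,310,4)
print([ (n,np.round(projw(s,grip(a))[0]*0+proj(s,grip(a))[0],1)) for n,a in (("open",1.9),("hinge",1.9))])
E
```

```text
time: 9.35
ee_pos: [0.4984, -0.035, 0.2739]
eef_rot: [0.961, -0.277, 0.0, 0.0]
ft_force: [0.4, 0.2, 0.4]
width: 0.087
[('open', array([216.7, 224.2])), ('hinge', array([216.7, 224.2]))]
```

View pics/s4.png

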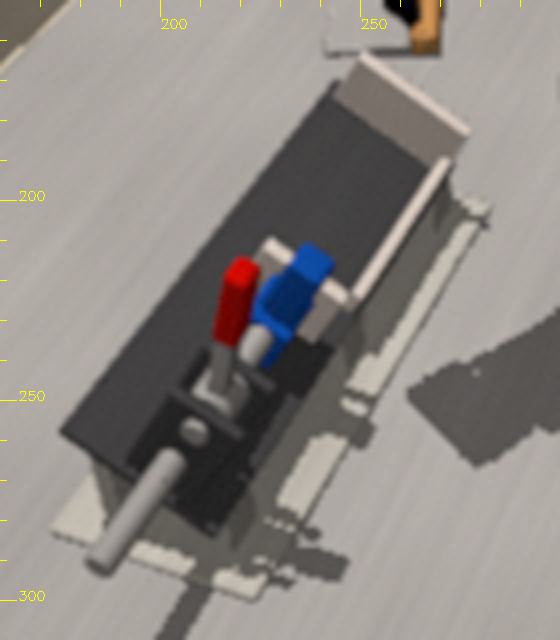

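```bash
python3 -m jog '[[0,0,0,0,0,-0.18,1],[0,0,0,0,0,-0.18,1],[0,0,0,0,0,-0.18,1],[0,0,0,0,0,-0.18,1],[0,0,0,0,0,-0.18,1],[0,0,0,0,0,-0.18,1],[0,0,0,0,0,-0.18,1],[0,0,0,0,0,-0.18,1],[0,0,0,0,0,-0.18,1],[0,0,0,0,0,-0.18,1],[0,0,0,0,0,-0.18,1],[0,0,0,0,0,-0.18,1],[0,0,0,0,0,0,1]]'
python3 - <<'E'
from g import *
print(r.read_state()["joint_positions"])
need(np.array([.5023,-.3553,.054]),down(np.pi/2+.0745))
E
```

```text
time: 11.02
ee_pos: [0.499, -0.0331, 0.274]
eef_rot: [0.696, 0.718, -0.0, 0.0]
ft_force: [1.2, 0.4, 0.5]
width: 0.0872
[ 0.56855361  0.07562452 -0.61862566  1.69315504  0.0449232   1.38695657
 -0.02618941]
t 11.03 tcp [ 0.499  -0.0331  0.274 ] F [1.2 0.4 0.5] w 0.0872
shift cm in tool now [-32.2   -0.66  22.81] rotvec [ 0.     0.    -0.044] | shift in final axes [-32.15  -2.07  22.8 ]
```

```bash
python3 -m jog '[[0,0,0,0,0,-0.044,1],[-5.3,-0.3,0,0,0,0,1],[-5.4,-0.35,0,0,0,0,1],[-5.4,-0.35,1,0,0,0,1],[-5.4,-0.35,2,0,0,0,1],[-5.4,-0.35,3,0,0,0,1],[-5.3,-0.35,3,0,0,0,1],[0,0,2,0,0,0,1],[0,0,0,0,0,0,1],[0,0,0,0,0,0,1]]'
python3 - <<'E'
from g import *
need(np.array([.5023,-.3553,.054]),down(np.pi/2+.0745))
w=r.camera("wrist"); cv2.imwrite("pics/w3.png",w["frame"][:,:,::-1])
print(r.read_state()["joint_positions"])
E
```

```text
time: 12.28
ee_pos: [0.5041, -0.3544, 0.1654]
eef_rot: [0.68, 0.734, 0.0, 0.001]
ft_force: [0.3, 0.5, 0.3]
width: 0.0873
t 12.28 tcp [ 0.5041 -0.3544  0.1654] F [0.3 0.5 0.3] w 0.0873
shift cm in tool now [-0.07 -0.21 11.94] rotvec [0.001 0.001 0.002] | shift in final axes [-0.08 -0.19 11.94]
[ 0.841132    0.38313845 -0.38291604  1.55875178  0.14897254  1.22639996
  0.5100352 ]
```

View pics/w3.png

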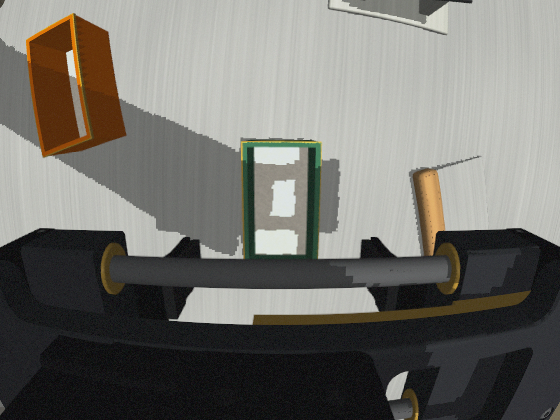

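```bash
python3 -m jog '[[0,-0.1,3,0,0,0,1],[0,-0.1,3,0,0,0,1],[0,0,3,0,0,0,1],[0,0,2,0,0,0,1],[0,0,0.9,0,0,0,1],[0,0,0,0,0,0,0],[0,0,0,0,0,0,-1],[0,0,0,0,0,0,-1],[0,0,0,0,0,0,-1],[0,0,0,0,0,0,-1],[0,0,0,0,0,0,-1]]' 20
python3 - <<'E'
from g import *
need(np.array([.5023,-.3553,.054]),down(np.pi/2+.0745))
E
```

```text
time: 13.7
ee_pos: [0.5022, -0.3559, 0.0461]
eef_rot: [0.68, 0.734, 0.0, 0.001]
ft_force: [3.9, 0.7, 6.1]
width: 0.06
t 13.7 tcp [ 0.5022 -0.3559  0.0461] F [3.9 0.7 6.1] w 0.06
shift cm in tool now [0.06 0.01 0.01] rotvec [0.002 0.001 0.002] | shift in final axes [0.06 0.01 0.01]
```

```bash
python3 -m jog '[[0,0,-2,0,0,0,-1],[0,0,-4,0,0,0,-1],[0,0,-4,0,0,0,-1],[0,0,-4,0,0,0,-1],[0,0,-2,0,0,0,-1],[0,0,0,0,0,0,-1]]' 25
python3 - <<'E'
from g import *
need(cw(8,6,54+70),tilt()); need(cw(8,6,54),tilt())
E
```

```text
time: 14.45
ee_pos: [0.5011, -0.3562, 0.2069]
eef_rot: [0.68, 0.733, -0.0, 0.001]
ft_force: [-0.7, -1.0, -5.0]
width: 0.0597
t 14.45 tcp [ 0.5011 -0.3562  0.2069] F [-0.7 -1.  -5. ] w 0.0597
shift cm in tool now [28.11  6.88  4.48] rotvec [-0.522 -0.023  0.091] | shift in final axes [28.62  1.43  6.04]
t 14.45 tcp [ 0.5011 -0.3562  0.2069] F [-0.7 -1.  -5. ] w 0.0597
shift cm in tool now [27.8  10.36 10.55] rotvec [-0.522 -0.023  0.091] | shift in final axes [28.62  1.43 13.04]
```

```bash
python3 -m jog '[[0,0,0,-0.13,-0.006,0.023,-1],[0,0,0,-0.13,-0.006,0.023,-1],[0,0,0,-0.13,-0.006,0.023,-1],[0,0,0,-0.13,-0.006,0.022,-1],[0,0,0,0,0,0,-1]]'
python3 - <<'E'
from g import *
need(cw(8,6,54+70),tilt())
E
```

```text
time: 15.08
ee_pos: [0.4976, -0.3559, 0.2022]
eef_rot: [0.691, 0.676, 0.179, 0.181]
ft_force: [0.2, 0.4, -4.2]
width: 0.06
t 15.07 tcp [ 0.4976 -0.3559  0.2022] F [ 0.2  0.4 -4.2] w 0.06
shift cm in tool now [28.6   1.89  5.82] rotvec [-0.008 -0.001 -0.004] | shift in final axes [28.6   1.97  5.82]
```

```bash
python3 -m jog '[[4,0.3,0,-0.006,0,0,-1],[4.1,0.3,0,0,0,0,-1],[4.1,0.3,0.5,0,0,0,-1],[4.1,0.3,1,0,0,0,-1],[4.1,0.3,1.3,0,0,0,-1],[4.1,0.3,1.5,0,0,0,-1],[4.1,0.2,1.5,0,0,0,-1],[0,0,0,0,0,0,-1],[0,0,0,0,0,0,-1]]'
python3 - <<'E'
from g import *
need(cw(8,6,54),tilt()); print(r.read_state()["joint_positions"])
w=r.camera("wrist"); cv2.imwrite("pics/w4.png",w["frame"][:,:,::-1])
t=r.camera("top"); crop(t,"t4",190,140,350,240,5)
s=r.camera("side"); crop(s,"s5",160,100,320,310,3)
E
```

```text
time: 16.2
ee_pos: [0.5526, -0.0703, 0.1651]
eef_rot: [0.688, 0.677, 0.182, 0.185]
ft_force: [0.1, -0.1, -2.9]
width: 0.0595
t 16.2 tcp [ 0.5526 -0.0703  0.1651] F [ 0.1 -0.1 -2.9] w 0.0595
shift cm in tool now [-0.05 -0.53  7.09] rotvec [ 0.001 -0.001  0.001] | shift in final axes [-0.05 -0.52  7.09]
[ 0.92439132 -0.06716368 -0.82448361  2.14516535 -0.17126027  0.52336036
  0.19784412]
```

View pics/w4.png

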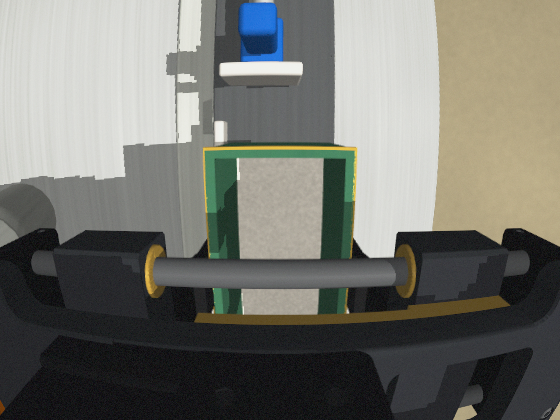

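View pics/s5.png

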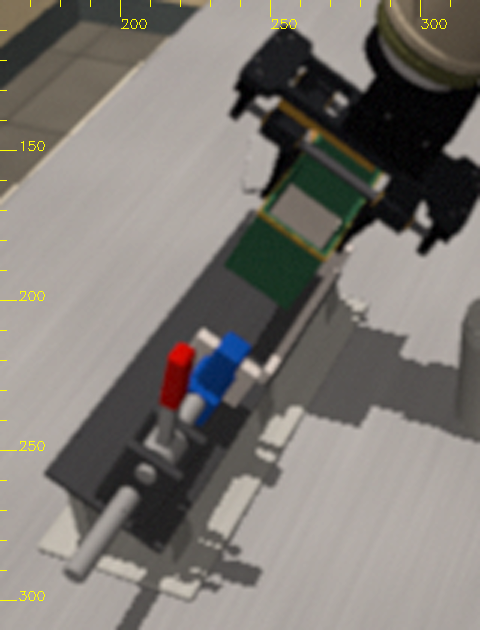

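```bash
python3 -m jog '[[0,-0.5,2,0,0,0,-1],[0,0,2,0,0,0,-1],[0,0,1.5,0,0,0,-1],[0,0,0.7,0,0,0,-1],[0,0,0.3,0,0,0,-1],[0,0,0,0,0,0,-1]]'
python3 - <<'E'
from g import *
need(cw(8,6,54),tilt())
E
```

```text
time: 17.1
ee_pos: [0.5807, -0.0716, 0.1063]
eef_rot: [0.689, 0.677, 0.182, 0.186]
ft_force: [-0.4, 0.5, -3.2]
width: 0.0594
t 17.1 tcp [ 0.5807 -0.0716  0.1063] F [-0.4  0.5 -3.2] w 0.0594
shift cm in tool now [ 0.03 -0.02  0.59] rotvec [ 0.003  0.001 -0.001] | shift in final axes [ 0.03 -0.02  0.59]
```

```bash
python3 -m jog '[[0,0,0.2,0,0,0,-1],[0,0,0.2,0,0,0,-1],[0,0,0,0,0,0,-1]]'; python3 -m jog '[[0,0,0.1,0,0,0,-1],[0,0,0,0,0,0,-1]]';  python3 -m jog '[[0,0,0.1,0,0,0,-1],[0,0,0,0,0,0,-1]]'
```

```text
time: 17.48
ee_pos: [0.5827, -0.0712, 0.1027]
eef_rot: [0.689, 0.677, 0.182, 0.186]
ft_force: [0.6, -0.4, -3.5]
width: 0.0597
time: 17.73
ee_pos: [0.5832, -0.071, 0.1022]
eef_rot: [0.688, 0.677, 0.182, 0.186]
ft_force: [-8.3, 2.3, 6.6]
width: 0.0601
time: 17.98
ee_pos: [0.5835, -0.0711, 0.1018]
eef_rot: [0.688, 0.677, 0.182, 0.186]
ft_force: [-22.1, 2.4, 22.4]
width: 0.0598
```

```bash
python3 -m jog '[[0,0,-0.1,0,0,0,-1],[0,-0.2,0,0,0,0,-1],[0,-0.2,0,0,0,0,-1],[0,0,0,0,0,0,-1]]'; python3 -m jog '[[0,-0.1,0,0,0,0,-1],[0,-0.1,0,0,0,0,-1],[0,0,0,0,0,0,-1]]';  python3 - <<'E'
from g import *
need(cw(0,0,54),tilt())
E
```

```text
time: 18.48
ee_pos: [0.5795, -0.0711, 0.0997]
eef_rot: [0.689, 0.677, 0.182, 0.185]
ft_force: [-0.5, -0.9, -3.1]
width: 0.0599
time: 18.85
ee_pos: [0.5779, -0.0711, 0.0988]
eef_rot: [0.689, 0.677, 0.182, 0.185]
ft_force: [-0.1, 0.1, -2.6]
width: 0.0599
t 18.85 tcp [ 0.5779 -0.0711  0.0988] F [-0.1  0.1 -2.6] w 0.0599
shift cm in tool now [-0.61 -0.2   0.08] rotvec [ 0.003  0.    -0.   ] | shift in final axes [-0.61 -0.2   0.08]
```

```bash
python3 -m jog '[[0,-0.1,0,0,0,0,-1],[0,0,0,0,0,0,-1]]';python3 -m jog '[[0,-0.1,0,0,0,0,-1],[0,0,0,0,0,0,-1]]'; python3 -m jog '[[-0.2,0,0,0,0,0,-1],[0,0,0,0,0,0,-1]]'
```

```text
time: 19.1
ee_pos: [0.577, -0.071, 0.0983]
eef_rot: [0.689, 0.677, 0.182, 0.185]
ft_force: [0.0, -0.5, -3.0]
width: 0.0598
time: 19.35
ee_pos: [0.5762, -0.071, 0.0978]
eef_rot: [0.689, 0.677, 0.182, 0.185]
ft_force: [-0.6, 0.1, -3.6]
width: 0.0595
time: 19.6
ee_pos: [0.5763, -0.0733, 0.0979]
eef_rot: [0.689, 0.677, 0.182, 0.186]
ft_force: [-0.1, -0.6, -2.1]
width: 0.0599
```

Still no lip contact; keep going in 1 mm steps.

```bash
python3 -m jog '[[0,-0.1,0,0,0,0,-1],[0,0,0,0,0,0,-1]]';python3 -m jog '[[0,-0.1,0,0,0,0,-1],[0,0,0,0,0,0,-1]]'; python3 - <<'E'
from g import *
need(cw(0,0,54),tilt())
w=r.camera("wrist"); cv2.imwrite("pics/w5.png",w["frame"][:,:,::-1])
E
```

```text
time: 19.85
ee_pos: [0.5758, -0.0731, 0.0977]
eef_rot: [0.689, 0.677, 0.183, 0.186]
ft_force: [0.9, -1.4, -2.6]
width: 0.06
time: 20.1
ee_pos: [0.5756, -0.0731, 0.0978]
eef_rot: [0.688, 0.677, 0.183, 0.186]
ft_force: [5.0, 0.5, -2.7]
width: 0.0598
t 20.1 tcp [ 0.5756 -0.0731  0.0978] F [ 5.   0.5 -2.7] w 0.0598
shift cm in tool now [-0.41  0.05  0.11] rotvec [ 0.005  0.    -0.   ] | shift in final axes [-0.41  0.05  0.11]
```

View pics/w5.png

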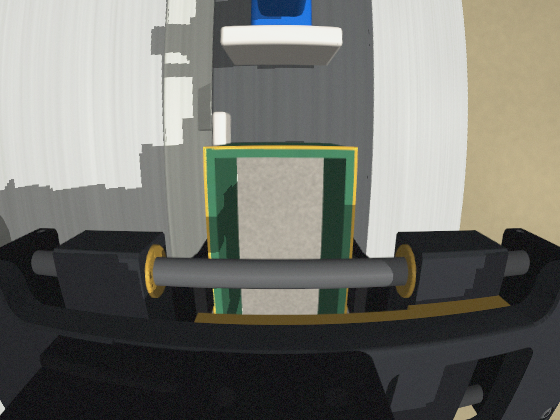

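```bash
python3 -m jog '[[-0.2,0,0,0,0,0,-1],[0,0,0,0,0,0,-1]]';python3 -m jog '[[-0.1,0,0,0,0,0,-1],[0,0,0,0,0,0,-1]]';python3 -m jog '[[-0.1,0,0,0,0,0,-1],[0,0,0,0,0,0,-1]]'
```

```text
time: 20.4
ee_pos: [0.5756, -0.0745, 0.0978]
eef_rot: [0.688, 0.677, 0.183, 0.186]
ft_force: [4.9, 2.3, -1.4]
width: 0.0598
time: 20.65
ee_pos: [0.5755, -0.075, 0.0977]
eef_rot: [0.688, 0.677, 0.183, 0.186]
ft_force: [3.8, 4.1, 0.7]
width: 0.0597
time: 20.9
ee_pos: [0.5755, -0.075, 0.0977]
eef_rot: [0.688, 0.677, 0.184, 0.186]
ft_force: [2.8, 7.4, 1.4]
width: 0.0597
```

```bash
python3 -m jog '[[-0.1,0,0,0,0,0,-1],[0,0,0,0,0,0,-1]]'
```

```text
time: 21.15
ee_pos: [0.5756, -0.0751, 0.0977]
eef_rot: [0.688, 0.678, 0.184, 0.185]
ft_force: [1.9, 10.9, 3.8]
width: 0.0596
```

```bash
python3 -m jog '[[0.15,0,0.06,0,0,0,-1],[0,0,0.05,0,0,0,-1],[0,0,0,0,0,0,-1]]'; python3 - <<'E'
from g import *
need(cw(0,0,54),tilt())
E
```

```text
time: 21.52
ee_pos: [0.5759, -0.0749, 0.0974]
eef_rot: [0.688, 0.678, 0.183, 0.186]
ft_force: [-14.0, 7.3, 21.9]
width: 0.0598
t 21.52 tcp [ 0.5759 -0.0749  0.0974] F [-14.    7.3  21.9] w 0.0598
shift cm in tool now [-0.23  0.04  0.06] rotvec [ 0.005 -0.     0.002] | shift in final axes [-0.22  0.04  0.06]
```

```bash
python3 -m jog '[[0,0,-0.05,0,0,0,-0.2],[0,0,0,0,0,0,0.5],[0,0,0,0,0,0,0.8],[0,0,0,0,0,0,0.9],[0,0,0,0,0,0,0.9]]'
python3 -m jog '[[0,0,-1,0,0,0,0.9],[0,0,-2,0,0,0,0.9],[0,0,-3,0,0,0,0.9],[0,0,-2,0,0,0,0.9],[0,0,0,0,0,0,0.9]]'
python3 - <<'E'
from g import *
need(cw(0,88+p[4]*1000,74),tilt())
w=r.camera("wrist"); cv2.imwrite("pics/w6.png",w["frame"][:,:,::-1])
s=r.camera("side"); crop(s,"s6",160,100,320,310,3)
E
```

```text
time: 22.15
ee_pos: [0.5747, -0.0767, 0.0962]
eef_rot: [0.689, 0.677, 0.182, 0.185]
ft_force: [-1.0, 0.9, 0.1]
width: 0.0808
time: 22.78
ee_pos: [0.5349, -0.0766, 0.1668]
eef_rot: [0.689, 0.677, 0.182, 0.187]
ft_force: [-0.2, 0.3, -0.0]
width: 0.0829
t 22.77 tcp [ 0.5349 -0.0766  0.1668] F [-0.2  0.3 -0. ] w 0.0829
shift cm in tool now [13.68  0.09  6.08] rotvec [0.005 0.003 0.   ] | shift in final axes [13.67  0.12  6.11]
```

View pics/w6.png

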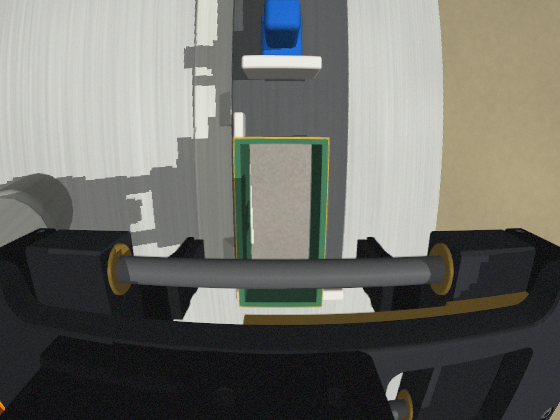

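View pics/s6.png

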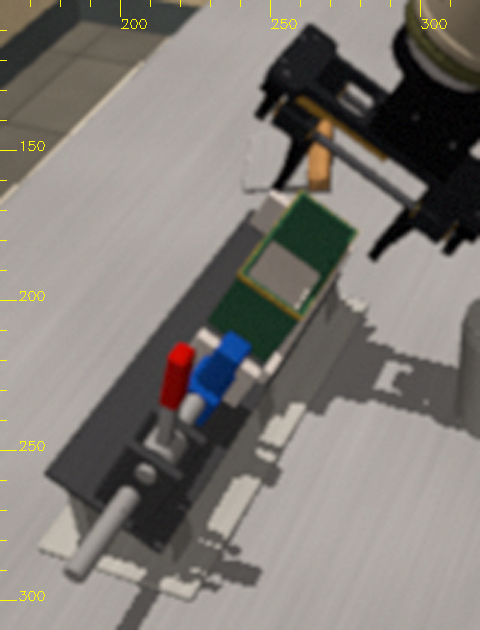

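```bash
python3 -m jog '[[4,0,0,0,0,0,0.6],[4,0,0,0,0,0,0.3],[4,0.05,0,0,0,0,0],[1.7,0.05,0,0,0,0,0],[0,0,0,0,0,0,0],[0,0,2,0,0,0,0],[0,0,0,0,0,0,0]]' 15
python3 - <<'E'
from g import *
need(cw(0,88+p[4]*1000,74),tilt())
w=r.camera("wrist"); cv2.imwrite("pics/w7.png",w["frame"][:,:,::-1])
E
```

```text
time: 23.75
ee_pos: [0.5475, 0.0599, 0.1477]
eef_rot: [0.689, 0.676, 0.182, 0.184]
ft_force: [-0.3, -0.6, -0.2]
width: 0.0436
t 23.75 tcp [0.5475 0.0599 0.1477] F [-0.3 -0.6 -0.2] w 0.0436
shift cm in tool now [-0.01  0.18  3.96] rotvec [ 0.001 -0.001 -0.003] | shift in final axes [-0.    0.18  3.95]
```

View pics/w7.png

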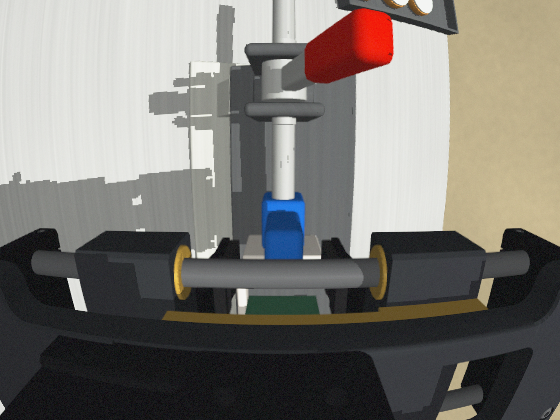

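```bash
python3 -m jog '[[0,0.1,1.5,0,0,0,0],[0,0.05,1.5,0,0,0,0],[0,0,0.8,0,0,0,0],[0,0,0,0,0,0,0],[0,0,0,0,0,0,-0.5],[0,0,0,0,0,0,-1],[0,0,0,0,0,0,-1],[0,0,0,0,0,0,-1],[0,0,0,0,0,0,-1]]' 15
python3 - <<'E'
from g import *
need(cw(0,88+p[4]*1000,74),tilt())
E
```

```text
time: 24.92
ee_pos: [0.5643, 0.0592, 0.1227]
eef_rot: [0.689, 0.677, 0.18, 0.185]
ft_force: [11.0, -0.0, -2.5]
width: 0.0218
t 24.93 tcp [0.5643 0.0592 0.1227] F [11.  -0.  -2.5] w 0.0218
shift cm in tool now [ 0.05 -0.02  0.95] rotvec [-0.001  0.002 -0.   ] | shift in final axes [ 0.04 -0.02  0.95]
```

```bash
python3 -m jog '[[-0.3,0.1,0,0,0,0,-1],[-0.6,0,0,0,0,0,-1],[-0.6,0,0,0,0,0,-1],[0,0,0,0,0,0,-1]]' 20; python3 -m jog '[[-0.6,0,0,0,0,0,-1],[-0.6,0,0,0,0,0,-1],[-0.6,0,0,0,0,0,-1],[-0.4,0,0,0,0,0,-1],[-0.3,0,0,0,0,0,-1],[0,0,0,0,0,0,-1]]'
python3 - <<'E'
from g import *
need(cw(0,88,74),tilt())
w=r.camera("wrist"); cv2.imwrite("pics/w8.png",w["frame"][:,:,::-1])
E
```

```text
time: 25.42
ee_pos: [0.5639, 0.0439, 0.1226]
eef_rot: [0.689, 0.677, 0.179, 0.185]
ft_force: [-2.7, -1.4, 12.6]
width: 0.0217
time: 26.18
ee_pos: [0.5634, 0.0192, 0.1226]
eef_rot: [0.689, 0.677, 0.179, 0.184]
ft_force: [-5.3, 0.4, 14.2]
width: 0.0218
t 26.18 tcp [0.5634 0.0192 0.1226] F [-5.3  0.4 14.2] w 0.0218
shift cm in tool now [-0.81  0.01  0.95] rotvec [-0.003  0.003  0.   ] | shift in final axes [-0.81  0.    0.95]
```

View pics/w8.png

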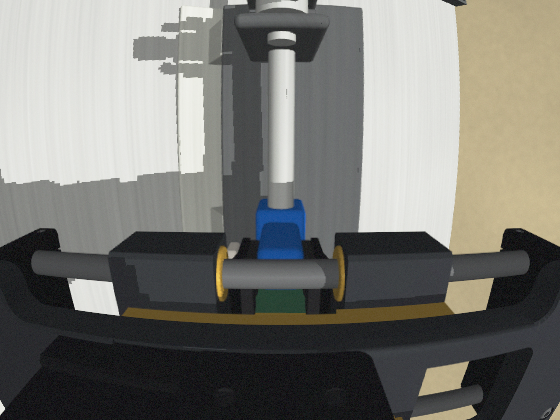

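```bash
python3 -m jog '[[-0.2,0,0,0,0,0,-1],[-0.2,0,0,0,0,0,-1],[0,0,0,0,0,0,-1]]'; for i in 1; do python3 -m jog '[[-0.1,0,0,0,0,0,-1],[0,0,0,0,0,0,-1]]'; done;python3 -m jog '[[-0.1,0,0,0,0,0,-1],[0,0,0,0,0,0,-1]]'
```

```text
time: 26.6
ee_pos: [0.5633, 0.0155, 0.1226]
eef_rot: [0.689, 0.677, 0.179, 0.184]
ft_force: [-6.1, 1.5, 14.9]
width: 0.0221
time: 26.85
ee_pos: [0.5633, 0.0146, 0.1226]
eef_rot: [0.689, 0.678, 0.179, 0.184]
ft_force: [-6.4, 0.6, 15.3]
width: 0.0218
time: 27.1
ee_pos: [0.5632, 0.0136, 0.1226]
eef_rot: [0.689, 0.678, 0.179, 0.184]
ft_force: [-5.9, 1.5, 14.7]
width: 0.0219
```

```bash
python3 -m jog '[[-0.1,0,0,0,0,0,-1],[0,0,0,0,0,0,-1]]'; python3 -m jog '[[-0.1,0,0,0,0,0,-1],[0,0,0,0,0,0,-1]]';python3 -m jog '[[-0.1,0,0,0,0,0,-1],[0,0,0,0,0,0,-1]]'
```

```text
time: 27.35
ee_pos: [0.5632, 0.0126, 0.1226]
eef_rot: [0.689, 0.678, 0.179, 0.184]
ft_force: [-6.2, 2.2, 15.7]
width: 0.0221
time: 27.6
ee_pos: [0.5632, 0.0116, 0.1226]
eef_rot: [0.689, 0.678, 0.179, 0.184]
ft_force: [-6.3, 1.1, 15.2]
width: 0.0216
time: 27.85
ee_pos: [0.5632, 0.0106, 0.1226]
eef_rot: [0.689, 0.678, 0.179, 0.184]
ft_force: [-6.6, 2.1, 15.6]
width: 0.022
```

```bash
python3 -m jog '[[-0.1,0,0,0,0,0,-1],[0,0,0,0,0,0,-1]]'; python3 -m jog '[[-0.1,0,0,0,0,0,-1],[0,0,0,0,0,0,-1]]'
```

```text
time: 28.1
ee_pos: [0.5632, 0.0105, 0.1226]
eef_rot: [0.689, 0.678, 0.18, 0.184]
ft_force: [-4.8, 4.9, 13.4]
width: 0.0221
time: 28.35
ee_pos: [0.5632, 0.0105, 0.1226]
eef_rot: [0.688, 0.678, 0.18, 0.184]
ft_force: [-2.9, 8.7, 9.8]
width: 0.022
```

```bash
python3 -m jog '[[0,0,0,0,0,0,-0.5],[0,0,0,0,0,0,-0.2],[0,0,0,0,0,0,0],[0,0,0,0,0,0,0],[0,0,-2,0,0,0,0],[0,0,-3,0,0,0,0],[0,0,-4,0,0,0,0.5],[0,0,-4,0,0,0,1],[0,0,0,0,0,0,1]]'
python3 - <<'E'
from g import *
need(grip(1.9),down(YAW))
w=r.camera("wrist"); cv2.imwrite("pics/w9.png",w["frame"][:,:,::-1])
s=r.camera("side"); crop(s,"s9",160,150,300,310,4)
t=r.camera("top"); crop(t,"t9",190,140,350,240,5)
E
```

```text
time: 29.48
ee_pos: [0.5067, 0.0028, 0.2038]
eef_rot: [0.694, 0.678, 0.161, 0.18]
ft_force: [0.3, 0.1, 0.0]
width: 0.0659
t 29.48 tcp [0.5067 0.0028 0.2038] F [0.3 0.1 0. ] w 0.0659
shift cm in tool now [15.27  3.08  3.65] rotvec [ 0.399 -0.364  1.531] | shift in final axes [  4.61 -15.19   2.09]
```

View pics/w9.png

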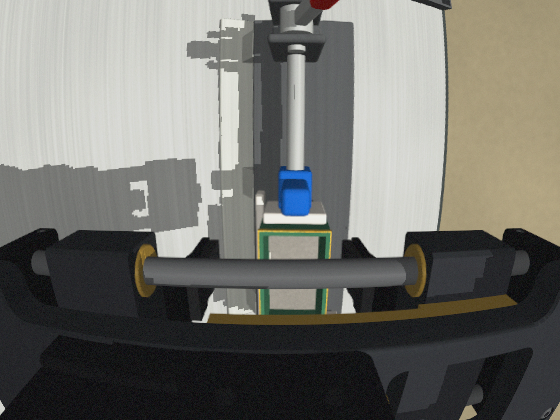

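View pics/s9.png

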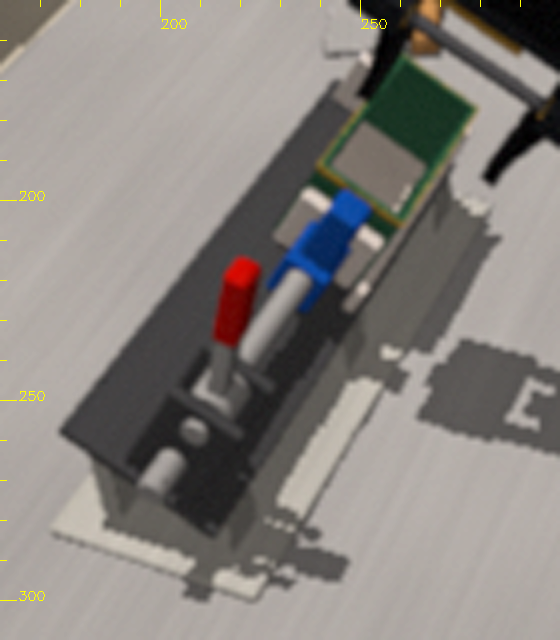

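```bash
python3 -m jog '[[0,0,0,0.17,0,0,1],[0,0,0,0.17,0,0,1],[0,0,0,0.14,0,0,1],[0,0,-3,0,0,0,1],[0,0,-4,0,0,0,1],[0,0,0,0,0,-0.18,1],[0,0,0,0,0,-0.18,1],[0,0,0,0,0,-0.18,1],[0,0,0,0,0,-0.18,1],[0,0,0,0,0,-0.18,1],[0,0,0,0,0,-0.18,1],[0,0,0,0,0,-0.18,1],[0,0,0,0,0,-0.18,1],[0,0,0,0,0,0,1]]'
python3 - <<'E'
from g import *
need(np.array([.555,.1545,.275]),down(YAW+np.pi),0)
print(r.read_state()["joint_positions"])
E
```

```text
time: 31.38
ee_pos: [0.4862, 0.0145, 0.2596]
eef_rot: [0.068, 0.996, 0.005, 0.051]
ft_force: [0.2, -0.1, -0.2]
width: 0.0871
t 31.38 tcp [0.4862 0.0145 0.2596] F [ 0.2 -0.1 -0.2] w 0.0871
shift cm in tool now [-5.02 14.83 -0.8 ] rotvec [ 0.01   0.102 -0.12 ] | shift in final axes [-6.64 14.11 -1.54]
[ 1.21175166 -0.04289549 -1.27802798  1.80702874 -0.03871107  1.24506284
  1.37592574]
```

```bash
python3 -m jog '[[0,0,0,0.01,0.1,-0.12,1],[-1,2.8,0,0,0,0,1],[-1.4,2.8,0,0,0,0,1],[-1.4,2.8,0,0,0,0,1],[-1.4,2.8,0,0,0,0,1],[-1.4,2.8,0,0,0,0,1],[0,0,0,0,0,0,1],[0,0,0,0,0,0,1]]'
python3 - <<'E'
from g import *
need(np.array([.5545,.1545,.195]),down(YAW+np.pi),0)
print(r.read_state()["joint_positions"])
w=r.camera("wrist"); cv2.imwrite("pics/w10.png",w["frame"][:,:,::-1])
E
```

```text
time: 32.38
ee_pos: [0.5559, 0.1525, 0.2608]
eef_rot: [0.019, 1.0, 0.001, 0.008]
ft_force: [-0.3, -0.3, -0.3]
width: 0.0869
t 32.38 tcp [0.5559 0.1525 0.2608] F [-0.3 -0.3 -0.3] w 0.0869
shift cm in tool now [0.25 0.19 6.58] rotvec [ 0.001  0.016 -0.021] | shift in final axes [0.14 0.2  6.58]
[ 0.57706471  0.4426081  -1.21061796  1.52258087  0.42378157  1.45017051
  0.88537548]
```

View pics/w10.png

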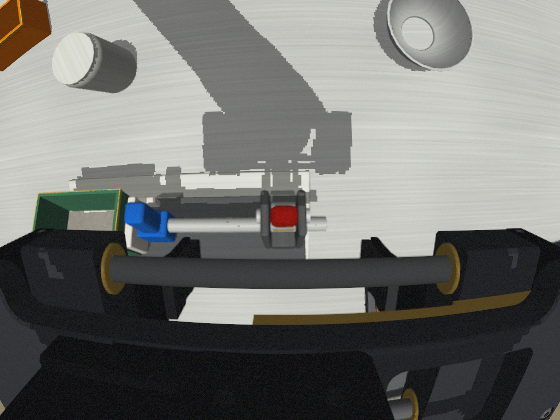

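```bash
python3 -m jog '[[0.1,0.1,2,0,0.016,-0.02,1],[0.05,0.1,2,0,0,0,1],[0,0,1.5,0,0,0,1],[0,0,1,0,0,0,1],[0,0,0,0,0,0,0.3],[0,0,0,0,0,0,-0.3],[0,0,0,0,0,0,-1],[0,0,0,0,0,0,-1],[0,0,0,0,0,0,-1],[0,0,0,0,0,0,-1],[0,0,0,0,0,0,-1],[0,0,0,0,0,0,-1]]' 20
python3 - <<'E'
from g import *
need(np.array([.5545,.1545,.195]),down(YAW+np.pi),0)
s=r.read_state();T=s["ee_pos"]; h=cw(0,HY*1000,66); v=T-h
a0=np.arctan2(v[2],-v[0]);R=np.hypot(v[0],v[2]);prev=0,0; print(R,a0+np.pi/6)
for a in np.arange(0,2.01,.1): 
    X=-(-R*np.cos(a0-a)-v[0])*100;Z=-(R*np.sin(a0-a)-v[2])*100
    print(round(a,2),"cum %.2f %.2f  inc %.2f %.2f"%(X,Z,X-prev[0],Z-prev[1])); prev=(X,Z)
E
```

```text
time: 33.92
ee_pos: [0.5549, 0.1553, 0.1963]
eef_rot: [0.008, 1.0, 0.0, 0.0]
ft_force: [-0.0, 0.7, 0.5]
width: 0.0178
t 33.92 tcp [0.5549 0.1553 0.1963] F [-0.   0.7  0.5] w 0.0178
shift cm in tool now [ 0.04 -0.08  0.13] rotvec [0.001 0.001 0.001] | shift in final axes [ 0.04 -0.08  0.13]
0.0833492523974395 1.9070914193952313
0.0 cum -0.00 -0.00  inc -0.00 -0.00
0.1 cum 0.81 0.20  inc 0.81 0.20
0.2 cum 1.60 0.47  inc 0.79 0.28
0.3 cum 2.35 0.82  inc 0.75 0.35
0.4 cum 3.07 1.25  inc 0.72 0.43
0.5 cum 3.74 1.75  inc 0.67 0.50
0.6 cum 4.35 2.31  inc 0.62 0.56
0.7 cum 4.91 2.93  inc 0.56 0.62
0.8 cum 5.40 3.60  inc 0.49 0.67
0.9 cum 5.83 4.31  inc 0.42 0.72
1.0 cum 6.18 5.07  inc 0.35 0.76
1.1 cum 6.45 5.86  inc 0.27 0.79
1.2 cum 6.64 6.67  inc 0.19 0.81
1.3 cum 6.75 7.49  inc 0.11 0.83
1.4 cum 6.78 8.33  inc 0.03 0.83
1.5 cum 6.73 9.16  inc -0.06 0.83
1.6 cum 6.59 9.98  inc -0.14 0.82
1.7 cum 6.37 10.78  inc -0.22 0.80
1.8 cum 6.07 11.56  inc -0.30 0.78
1.9 cum 5.70 12.31  inc -0.37 0.74
2.0 cum 5.25 13.01  inc -0.45 0.70
```

```bash
python3 -m jog '[[0.81,0,0.2,0,0,0,-1],[0.79,0,0.28,0,0,0,-1],[0.75,0,0.35,0,0,0,-1],[0.72,0,0.43,0,0,0,-1],[0.67,0,0.5,0,0,0,-1],[0.62,0,0.56,0,0,0,-1],[0.56,0,0.62,0,0,0,-1],[0.49,0,0.67,0,0,0,-1],[0.42,0,0.72,0,0,0,-1],[0,0,0,0,0,0,-1]]'
```

```text
time: 35.17
ee_pos: [0.4967, 0.1565, 0.1532]
eef_rot: [0.008, 1.0, 0.001, 0.001]
ft_force: [3.3, 2.1, 1.8]
width: 0.0177
```

```bash
python3 -m jog '[[0.35,0,0.76,0,0,0,-1],[0.27,0,0.79,0,0,0,-1],[0.19,0,0.81,0,0,0,-1],[0.11,0,0.83,0,0,0,-1],[0.03,0,0.83,0,0,0,-1],[-0.06,0,0.83,0,0,0,-1],[-0.14,0,0.82,0,0,0,-1],[0,0,0,0,0,0,-1]]'; python3 -c "
from g import *
s=r.read_state();v=s['ee_pos']-cw(0,HY*1000,66);print(np.hypot(v[0],v[2]),np.arctan2(v[2],-v[0])+np.pi/6)"
```

```text
time: 36.17
ee_pos: [0.489, 0.1567, 0.0954]
eef_rot: [0.008, 1.0, 0.001, 0.0]
ft_force: [1.0, 4.4, -1.0]
width: 0.018
0.08361302154769601 0.2941948527275522
```

Angle about 0.29, past the dead point. Follow it down to the stop, with a little over-travel.

```bash
python3 -m jog '[[-0.22,0,0.8,0,0,0,-1],[-0.3,0,0.78,0,0,0,-1],[-0.37,0,0.74,0,0,0,-1],[0,0,0,0,0,0,-1]]'; python3 -c "
from g import *
s=r.read_state();v=s['ee_pos']-cw(0,HY*1000,66);print(np.hypot(v[0],v[2]),np.arctan2(v[2],-v[0])+np.pi/6)"
```

```text
time: 36.67
ee_pos: [0.4982, 0.1564, 0.0722]
eef_rot: [0.008, 1.0, 0.001, 0.0]
ft_force: [1.8, 5.2, -4.4]
width: 0.0175
0.08365571598860225 -0.004605698638764033
```

```bash
python3 -m jog '[[-0.05,0,0.1,0,0,0,-1],[0,0,0,0,0,0,-1]]'; python3 -m jog '[[-0.05,0,0.1,0,0,0,-1],[0,0,0,0,0,0,-1]]'
```

```text
time: 36.92
ee_pos: [0.4983, 0.1565, 0.072]
eef_rot: [0.008, 1.0, 0.0, 0.0]
ft_force: [-3.3, 3.5, 6.3]
width: 0.0177
time: 37.17
ee_pos: [0.4984, 0.1565, 0.0718]
eef_rot: [0.008, 1.0, -0.0, -0.0]
ft_force: [-10.2, 2.0, 19.9]
width: 0.018
```

The lever is on its end stop. Release, retreat upward, look.

```bash
python3 -m jog '[[0.05,0,-0.1,0,0,0,-0.5],[0,0,0,0,0,0,0.2],[0,0,0,0,0,0,0.6],[0,0,0,0,0,0,0.7],[0,0,0,0,0,0,0.7],[0,0,-2,0,0,0,0.7],[0,0,-4,0,0,0,0.7],[0,0,-4,0,0,0,0.7],[0,0,-4,0,0,0,0.7],[4,0,-3,0,0,0,0.7],[4,0,-2,0,0,0,0.7],[0,0,0,0,0,0,0.7],[0,0,0,0,0,0,0.7]]'
python3 - <<'E'
from g import *
s=r.camera("side"); crop(s,"s11",160,150,300,310,4)
t=r.camera("top"); crop(t,"t11",190,140,350,240,5)
w=r.camera("wrist"); cv2.imwrite("pics/w11.png",w["frame"][:,:,::-1])
print("pred side tip,start",proj(s,[cw(-103,HY*1000,66),cw(-53,HY*1000,66)]).round(1).tolist())
print("pred tin rim side",proj(s,[cw(a,b,70) for a,b in((30,60),(30,-60),(-30,-60),(-30,60))]).round(1).tolist(), "post",proj(s,cw(0,88,88)).round(1))
print("pred tin rim top",proj(t,[cw(a,b,70) for a,b in((30,60),(30,-60),(-30,-60),(-30,60))]).round(1).tolist(), "post",proj(t,cw(0,88,88)).round(1))
print(r.read_state())
E
```

```text
time: 38.8
ee_pos: [0.4338, 0.1527, 0.259]
eef_rot: [0.008, 1.0, -0.001, -0.0]
ft_force: [0.6, 0.1, 0.3]
width: 0.0739
pred side tip,start [[256.0, 278.1], [236.0, 264.4]]
pred tin rim side [[239.5, 190.6], [260.0, 162.7], [279.2, 176.6], [260.6, 205.5]] post [[248.2 201.1]]
pred tin rim top [[294.4, 170.7], [341.1, 171.9], [339.3, 193.9], [293.6, 192.8]] post [[283.2 183.7]]
{'time': 38.95, 'joint_positions': array([ 0.9739079 ,  0.02853902, -1.39261247,  1.78544789,  0.02457355,
        1.35324504,  1.13342289]), 'joint_vel': array([-0.0033559 ,  0.00258344, -0.00035158,  0.00147905, -0.00591662,
        0.0004914 ,  0.00473015]), 'joint_torque': array([ 1.64658702e-01, -1.25401533e+01, -1.27073508e+00, -3.90699935e+01,
        3.09851405e-02,  1.07375372e-01, -2.55149760e-02]), 'ee_pos': array([0.43335862, 0.15351303, 0.25832209]), 'eef_rot': array([ 0.00669013,  0.99997498,  0.00143171, -0.00179886]), 'ft_force': array([ 0.65113905,  1.04485346, -0.54735299]), 'torque': array([ 0.08166885, -0.10284713,  0.01676959]), 'width': 0.0738102337541667}
```

View pics/s11.png

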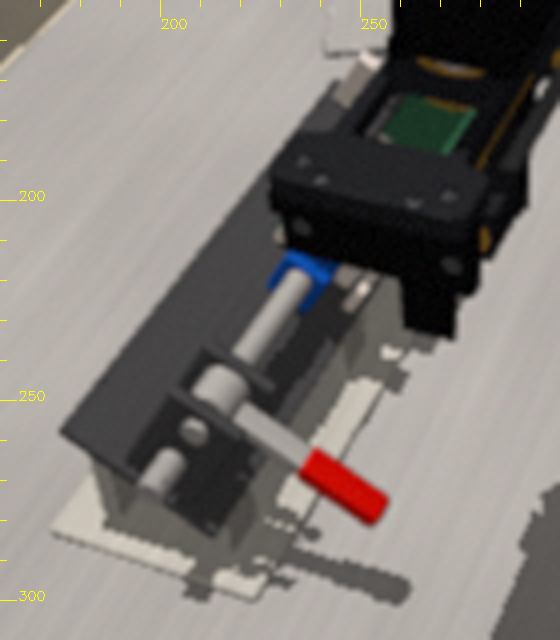

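View pics/t11.png

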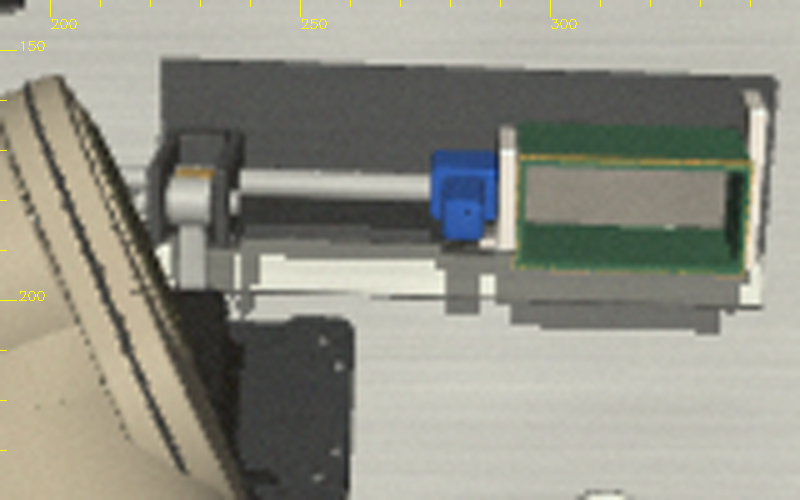

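View pics/w11.png

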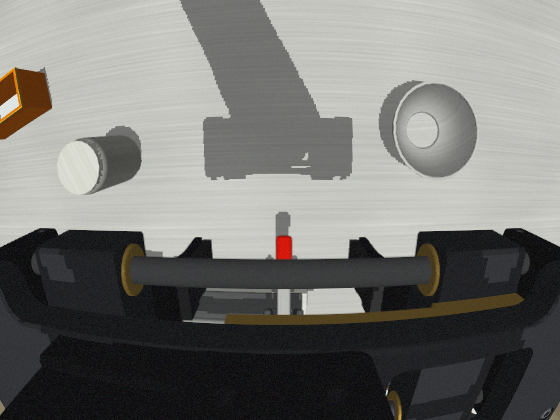

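```bash
python3 -m jog '[[0,0,0,0,0,0,0.7],[0,0,0,0,0,0,0.7]]'; python3 -c "
from bench import r
print(r.close_job())"
```

```text
time: 39.2
ee_pos: [0.4331, 0.1537, 0.2585]
eef_rot: [0.007, 1.0, 0.001, -0.001]
ft_force: [0.8, -0.3, 1.0]
width: 0.0739
the job is handed in; nothing more can be done
None
```

The job is done in the order asked and was handed in at 39.2 s of the 72 s allowed. No verdict came back.

- **Lever opened:** I pinched the red lever and swung it to about 1.9 rad. A side picture showed it standing open.
- **Tin placed:** I stood the green tin on the bed. I felt it touch the bed, the lower lip and the end fence, then let go of it.
- **Stop slid home:** I slid the blue stop about 49 mm with the lever open. It came to rest against the tin, with up to 9 N on the wrist along the bed.
- **Lever clamped:** I swung the lever back past its dead point and pressed it onto its end stop at about 0 rad.

**Last checks:**
- In the final top picture the tin's rim corners lie within about 1 pixel of where a tin at home should appear, and the stop plate lies flush against it.
- In the final side picture the lever lies where it was clamped at the start.
- The gripper hangs open and clear, with about 1 N read at the wrist.
- The shaker and bowl looked undisturbed in the last wrist view. I never worked at the scraper or the orange tin.
- One retreat after the stop ran into the edge of the arm's reach and tilted the tool slightly, touching nothing. No checks failed or disagreed.

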